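Slide the board home and start its test

ROBOT

A 7-joint arm with a two-finger parallel gripper is mounted at the origin on the work surface. World frame = base frame: x ahead of the robot, y to its left, z up, the work surface at z = 0. Lengths are in mm, angles in degrees, forces in N, time in s.
With the tool pointing down it reaches from about 425 to 950 mm from the base axis. Payload 16.7 kg.
Tool frame: the origin (TCP) lies on the centre line of the jaws, within the pads' length; the fingertips stand r.tip_extent ahead of it and the grasp point (between the pads) lies 11 mm behind it (r.tip_extent is the distance from the TCP to the fingertips, in mm); z points along the fingers, y is the line along which they close (so a half turn about z gives the same grasp; the last joint's range is limited). The gripper opens to 94 mm and grips with 3 to 60 N. Pads are 16 mm wide; open, the fingers measure 119 mm over their backs; the gripper's body (75 mm by 177 mm) begins 78 mm behind the grasp point.
Start: joints at [56.694, 24.414, 4.234, 92.017, -1.954, 63.644, -3.845], TCP at [282.457, -613.018, 182.967] pointing down, gripper open.
Joint ranges: [-163.25, 163.25], [-28.42, 122.38], [-70.27, 78.77], [12.13, 141.07], [-58.53, 238.53], [9.26, 117.41], [-156.51, 156.51]. Speed limits (degrees/s): [108.29, 108.29, 136.94, 136.94, 172.46, 172.46, 172.46].

INTERFACE

Orientations are given as [roll, pitch, yaw] about the fixed x, y, z axes, in that order (R = Rz(yaw) Ry(pitch) Rx(roll)).
In Python, from plant import r gives the robot as it stands. Calls block until the motion is done:
- r.move_pose(position, orientation): joint-space move of the TCP to a pose.
- r.move_linear(position, vel=150, rot=None): straight line of the TCP; rot=None keeps the orientation; vel is the mean speed in mm/s.
- r.move_j(angles): joint-space move.
- r.gripper_to(opening, effort=None): finger opening in mm; effort is the grip in N (None keeps the last); returns when the fingers have stopped.
- r.pause(seconds).
- r.ik(position, orientation): joint angles nearest the present ones, or None.
- r.sense(): the state.
- r.capture(name): name is "scene" or "top" or "wrist"; returns (picture, depth): 400x640x3 uint8, red, green, blue; 400x640 float32, mm along the optical axis (not along the pixel's ray), 0 where there is no reading.
- r.calibration(name): a dict with "vertical_fov" (degrees; the focal length in pixels is half the picture's height over the tangent of half this angle, whatever the lens; pixels are square), "cx", "cy" (the principal point, pixels), "rvec" (rotation vector, rad) and "tvec" (3), from world to camera coordinates, as OpenCV has them. Camera axes: x right, y down, z forward; pixel columns grow to the right and rows downward; lengths in mm; the calibration is good to about 2 mm. The wrist camera is an equidistant fisheye: a pixel r from the principal point sees the ray r / f radians off the axis. A picture is of the moment at which its call begins: read the wrist's pose just before it. calibration takes no time and is no camera call; for the wrist camera it gives the pose at the moment of the call.
A pose or a line that the arm cannot do raises r.PlanningError and nothing moves.
- r.sign_off(): hands the job in; it is judged then, once.
The state is a dict: "t": time; "q": joint angles; "joint_velocities": joint speeds; "joint_efforts": joint torques, N m; "ee_pos": TCP position; "tcp_rot": TCP orientation; "wrist_force": force on the tool from outside, world axes, zero at the start; "moment": the same for the moment, N m; "gripper_width": finger opening in mm; "grasp_force": force on a finger pad.
Only numpy, scipy, OpenCV 4.12 (cv2) and the standard library are available. Lean on these libraries where they do the work, as an engineer would, in place of code of your own. Each camera call takes 0.05 s, during which the arm holds its last target. There are 200 camera calls.

TASK

Start the test of the circuit board: with the fingertips push the board carrier along the rails of its fixture until it is fully home against the end stop, sliding it and not lifting it. Then press the square key on the test console lightly but well down, let it spring back, and withdraw. Do not press the other keys, and leave the clock, label roll, solder spool and jar where they stand.

Things in the scene. Friction and masses are not known exactly. Their poses are not given: they have to be found in the camera images.
- fixture: Fixed board test fixture on the bench: aluminium base plate 240 (x) x 130 (y) x 12 mm with two dark side rails along its x axis (tops 26 mm above the bench) and a black end stop across its far (+x) end, 52 mm high (58 mm with its brass strip). Origin: centre of the underside, on the bench (z = 0). Its +x axis is the direction in which the carrier is pushed home. Its position and yaw (up to 0.25 rad) vary, and it may stand left or right of the robot's centre line.
- carrier: Loose board carrier, 110 (x) x 90 (y) x 10 mm grey plate with a green circuit board on it, about 0.35 kg, lying on the fixture's base plate between the rails with 2 mm play each side, so its underside is 12 mm above the bench. Origin: centre of its underside; axes as the fixture's. It starts 40 to 75 mm short of the end stop. Sliding drag is 1 to 6 N. Fully home, its far edge touches the stop and its origin lies at x = +40 mm in the fixture's frame.
- push_face (a point): Centre of the near (-x) face of the carrier's push bar, the upright aluminium bar 80 mm wide (y), 12 mm thick (x), standing at the carrier's robot-side end; its face is flush with the carrier's near edge, 55 mm behind the carrier's origin. This point is 42 mm above the bench; the bar's top is 57 mm above the bench. In front of the face is only the flat base plate (12 mm high). Axes as the carrier's. With the carrier home it lies at x = -15 mm in the fixture's frame.
- console: Fixed test console, grey box 160 x 160 x 36 mm with a dark top that bears four key modules in a 2 x 2 square, 72 mm apart centre to centre. Origin: centre of the underside, on the bench. It stands on the other side from the fixture. Which key sits in which place varies.
- module_square: Black 52 x 52 x 4 mm bezel on the console's top that carries the SQUARE key: flat cap 36 x 36 mm. Origin: centre of its underside, 36 mm above the bench; z up, axes as the console's.
- key_square (a joint): Travel of the SQUARE key: flat cap 36 x 36 mm: 0 up, 0.008 m fully down; grows as it is pressed straight down. Light spring: 1 N to start, 5 N fully down; springs back when let go.
- square_top (a point): Centre of the top face of the SQUARE key: flat cap 36 x 36 mm; white plastic like the other keys; when up it is 52 mm above the bench, 12 mm above its bezel.
- module_round: Black 52 x 52 x 4 mm bezel on the console's top that carries a large round key: cap 36 mm in diameter. Origin: centre of its underside, 36 mm above the bench; z up, axes as the console's.
- key_round (a joint): Travel of a large round key: cap 36 mm in diameter: 0 up, 0.008 m fully down; grows as it is pressed straight down. Light spring: 1 N to start, 5 N fully down; springs back when let go.
- round_top (a point): Centre of the top face of a large round key: cap 36 mm in diameter; white plastic like the other keys; when up it is 52 mm above the bench, 12 mm above its bezel.
- module_bar: Black 52 x 52 x 4 mm bezel on the console's top that carries the long bar key: cap 14 mm (module x) by 44 mm (module y). Origin: centre of its underside, 36 mm above the bench; z up, axes as the console's.
- key_bar (a joint): Travel of the long bar key: cap 14 mm (module x) by 44 mm (module y): 0 up, 0.008 m fully down; grows as it is pressed straight down. Light spring: 1 N to start, 5 N fully down; springs back when let go.
- bar_top (a point): Centre of the top face of the long bar key: cap 14 mm (module x) by 44 mm (module y); white plastic like the other keys; when up it is 52 mm above the bench, 12 mm above its bezel.
- module_small: Black 52 x 52 x 4 mm bezel on the console's top that carries the small round key: cap 16 mm in diameter. Origin: centre of its underside, 36 mm above the bench; z up, axes as the console's.
- key_small (a joint): Travel of the small round key: cap 16 mm in diameter: 0 up, 0.008 m fully down; grows as it is pressed straight down. Light spring: 1 N to start, 5 N fully down; springs back when let go.
- small_top (a point): Centre of the top face of the small round key: cap 16 mm in diameter; white plastic like the other keys; when up it is 52 mm above the bench, 12 mm above its bezel.
- clock: Loose bystander, leave it alone: small orange and white desk clock, 68 mm wide, 76 mm high, on a 50 x 50 mm foot. Origin: centre of its underside on the bench.
- label_roll: Loose bystander, leave it alone: roll of paper labels standing upright, 68 mm in diameter, 65 mm high. Origin: centre of its underside on the bench.
- spool: Loose bystander, leave it alone: green solder spool standing on its flange, 60 mm in diameter, 55 mm high. Origin: centre of its underside on the bench.
- jar: Loose bystander, leave it alone: small clear jar with a black cap, 36 mm in diameter, 50 mm high, standing between fixture and console. Origin: centre of its underside on the bench.
Things that resemble listed ones, but are neither listed nor needed, are in the scene too. What is meant by the carrier is not red, and is the smaller of those in its own colour.

How it is judged (in metres and radians):
On the way, in this order (a step that is already met when the one before it is completed fails the run):
1. the carrier is fully home against the end stop (x of carrier in the frame of fixture above 0.036 m and z of carrier in the frame of fixture below 0.016 m), for 0.1 s.
2. the square key is pressed at least 5 mm of its 8 mm down (value of joint key_square above 0.005 m), for 0.05 s.
At the end, for the whole second after the job is handed in: The carrier lies flat and at rest within 4 mm of the end stop, all four keys are up (within 1.5 mm), and no bystander has been moved over 15 mm or tipped (all of step 1 and angle between carrier's own z axis and vertical below 0.06 rad and linear speed of carrier below 0.01 m/s and value of joint each of key_square, key_round, key_bar, key_small below 0.0015 m); the robot touches nothing.
It fails at once if the square key is pressed before the carrier is home (value of joint key_square above 0.004 m and not (x of carrier in the frame of fixture above 0.036 m)).
It fails at once if the square key is pressed hard (over 30 N) (contact force between module_square and anything else above 30 N).
It fails at once if the carrier is lifted (over 8 mm) instead of slid (z of carrier in the frame of fixture above 0.02 m).
It fails at once if another key than the square one is pressed (over 3 mm) (value of joint any of key_round, key_bar, key_small above 0.003 m).
It fails at once if the clock, label roll, spool or jar is moved (over 15 mm) or tipped (distance of any of clock, label_roll, spool, jar from where it was at the start of the episode above 0.015 m or angle between any of clock, label_roll, spool, jar's own z axis and vertical above 0.3 rad).
It also fails if it takes over 48 s, if anything falls off the work surface, if the arm or the gripper's body presses on something with over 40 N, if the wrist force passes 120 N, or if a joint passes its speed limit or range.

## Working session

There is one attempt and no reset: what is moved stays moved. The work goes in short steps, each a Python script; the robot and the scene stay as the last script left them, time stands still between calls to the robot, and variables do not carry over. Pictures are saved under pics/ and viewed, at most 10 in all, crops included, and the job is handed in when it is done.

```bash
mkdir -p pics; ls; cat > h.py <<'E'
import numpy as np, cv2
from plant import r
def cam(name):
    c=r.calibration(name); f=200/np.tan(np.radians(c["vertical_fov"])/2)
    R=cv2.Rodrigues(np.array(c["rvec"],float))[0]; t=np.array(c["tvec"],float).ravel()
    return c,f,R,t
def onplane(C,uv,z):
    c,f,R,t=C; uv=np.atleast_2d(np.array(uv,float))
    d=np.c_[(uv[:,0]-c["cx"])/f,(uv[:,1]-c["cy"])/f,np.ones(len(uv))]@R
    o=-R.T@t
    return (o+d*((z-o[2])/d[:,2])[:,None])[:,:2]
def cloud(C,D):
    c,f,R,t=C; v,u=np.mgrid[:D.shape[0],:D.shape[1]]
    P=np.stack([(u-c["cx"])/f*D,(v-c["cy"])/f*D,D],-1)
    return (P-t)@R
E
python3 - <<'E'
from h import *
for n in("scene","top"):
    p,d=r.capture(n); cv2.imwrite(f"pics/{n}0.png",p[:,:,::-1]); np.savez(f"{n}0.npz",p=p,d=d)
    print(n,r.calibration(n))
print(r.tip_extent,r.sense())
E
```

```text
pics
scene {'vertical_fov': 46.11566362156654, 'cx': 319.68199758392745, 'cy': 197.23239160493517, 'rvec': array([ 2.12396419,  1.63653467, -0.45449202]), 'tvec': array([-148.02453428, -443.06192741, 1456.03894635])}
top {'vertical_fov': 57.084341630247714, 'cx': 319.83489327778324, 'cy': 204.54193329059382, 'rvec': array([ 2.17224031, -2.15039145,  0.08269009]), 'tvec': array([ 13.24367465, 602.03058291, 874.04112008])}
8.0 {'t': 0.1, 'q': array([56.69399054, 24.44646996,  4.23228857, 92.04891212, -1.95188175,
       63.64273289, -3.84535828]), 'joint_velocities': array([ 0.01414231, -0.06784535, -0.07361243, -0.12425596,  0.12665474,
        0.01203944,  0.01516305]), 'joint_efforts': array([ 7.20978438e-03, -9.37475610e+01,  3.67611140e+00, -4.55042660e+01,
       -4.86853416e-02,  1.68483902e-02,  5.04369496e-05]), 'ee_pos': array([ 282.26811615, -612.68221355,  182.33880259]), 'tcp_rot': array([-1.79934366e+02,  6.69455453e-03,  2.47377436e+01]), 'wrist_force': array([-0.25729589,  0.07319499,  0.12457027]), 'moment': array([-0.02024988, -0.05870545,  0.01991632]), 'grasp_force': 0.0, 'gripper_width': 94.13858892573396}
```

View pics/top0.png

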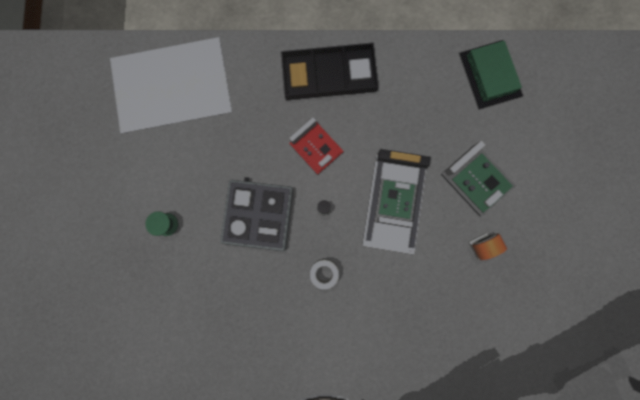

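View pics/scene0.png

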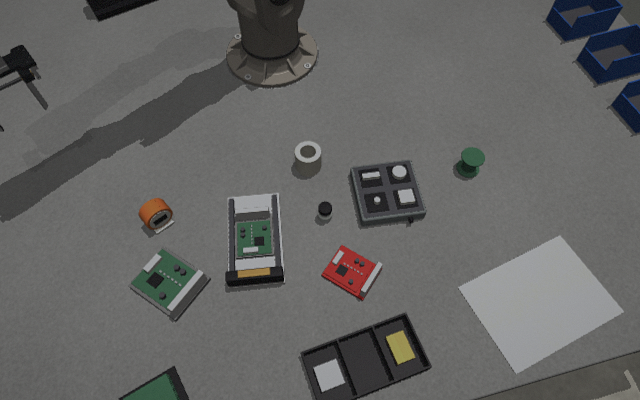

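Top view: the fixture is at (398,200) with its black stop at (405,157). The square key is at (243,198), small round at (271,201), round at (238,228) and bar at (268,231). Bystanders are the jar (325,207), roll (323,274), spool (160,223) and clock (490,245).

Carrier candidates are the red board (316,147), the large loose green one (480,178), and the smaller green one in the fixture (398,200). The last fits: it is green, the smaller of the two, and lies between the rails. I'll confirm it in a crop and measure.

```bash
python3 - <<'E'
from h import *
z=np.load("top0.npz"); p,d=z["p"],z["d"]; C=cam("top"); P=cloud(C,d)
crop=cv2.resize(p[130:290,210:530,::-1],(800,400),interpolation=cv2.INTER_CUBIC); cv2.imwrite("pics/crop.png",np.clip(crop*1.5,0,255).astype(np.uint8))
print("bench z",np.median(P[300:390,50:250,2]))
for n,(u,v) in dict(stop=(405,157),bar=(395,222),carr=(398,200),plate=(392,240),sq=(243,198),roundk=(238,228),small=(271,201),barkey=(268,231),jar=(325,207),roll=(335,275),spool=(160,223),clock=(490,245)).items(): print(n,np.round(P[v,u]))
# brass strip, keys
hsv=cv2.cvtColor(p,cv2.COLOR_RGB2HSV)
def rects(mask,z,x0,y0,x1,y1,amin):
    m=np.zeros(mask.shape,np.uint8); m[y0:y1,x0:x1]=mask[y0:y1,x0:x1]
    for c in cv2.findContours(m,0,2)[0]:
        if cv2.contourArea(c)<amin: continue
        b=cv2.minAreaRect(c); w=onplane(C,cv2.boxPoints(b),z); e=w[1]-w[0],w[2]-w[1]
        print(np.round(b[0],1),cv2.contourArea(c),"world",np.round(w.mean(0),1),"sides",[round(float(np.hypot(*k)),1) for k in e],"ang",[round(float(np.degrees(np.arctan2(k[1],k[0]))),1) for k in e])
g=p.min(2)
print("keys");rects((g>120)*255,52,222,180,295,250,25)
print("console");rects(((P[...,2]>25)&(P[...,2]<65))*255,36,215,170,300,255,500)
print("brass");rects(((hsv[...,1]>100)&(hsv[...,0]<30))*255,58,375,145,435,170,30)
print("fixture high");rects((P[...,2]>6)*255,20,355,140,438,260,500)
print("pushbar");rects(((P[...,2]>44)&(P[...,2]<80))*255,57,360,165,430,255,20)
E
```

```text
bench z -0.8889215842400169
stop [ 716. -184.   58.]
bar [ 559. -159.   57.]
carr [ 615. -172.   29.]
plate [ 517. -160.    9.]
sq [614. 205.  51.]
roundk [542. 214.  51.]
small [607. 137.  51.]
barkey [535. 142.  50.]
jar [594.   6.  49.]
roll [435. -18.  65.]
spool [552. 402.  53.]
clock [ 508. -372.   76.]
keys
[267.5 230.9] 48.5 world [535.3 143. ] sides [10.0, 36.9] ang [-5.6, -96.5]
[238. 227.] 114.0 world [543.9 214.1] sides [28.9, 28.7] ang [-89.4, -178.2]
[242.  197.7] 151.5 world [614.5 206.8] sides [32.2, 32.0] ang [-6.2, -97.7]
console
[255.9 214.7] 4083.0 world [575.5 175.2] sides [159.8, 162.3] ang [-5.1, -96.7]
brass
[405.1 156.7] 171.0 world [ 716.3 -184.4] sides [16.9, 71.3] ang [-9.7, -99.4]
fixture high
[395.5 200.8] 5071.0 world [ 615.5 -167.9] sides [248.6, 135.9] ang [-9.5, -99.4]
pushbar
[394.6 221.4] 144.5 world [ 560.7 -158.2] sides [12.5, 79.5] ang [-9.6, -99.0]
```

View pics/crop.png

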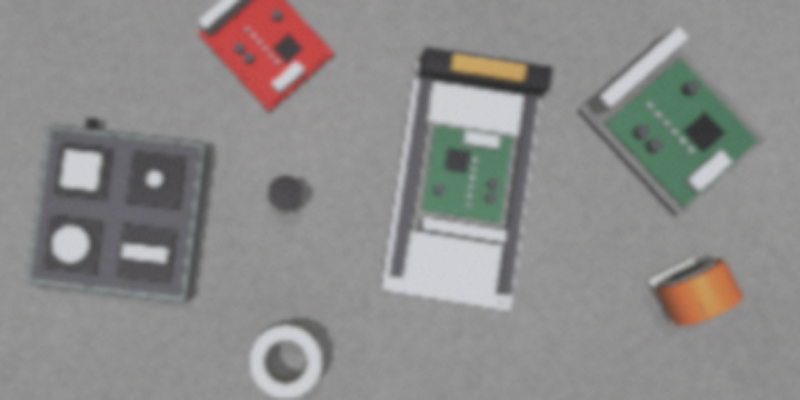

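The crop confirms it: the carrier in the fixture is the smaller green one, with its push bar towards the robot (crop 463,228) and about 40 mm of bare plate before the stop. Next I push it with closed fingers, watching the force.

```bash
python3 - <<'E'
from h import *
a=np.radians(-9.5); u=np.array([np.cos(a),np.sin(a)]); face=np.array([560.7,-158.2])-6*u
rot=[180,0,-9.5]
pt=lambda s,z:[*(face+u*s),z]
r.gripper_to(0)
r.move_pose(pt(-35,150),rot)
r.move_linear(pt(-35,36))
f0=np.array(r.sense()["wrist_force"])
r.move_linear(pt(-12,36),vel=80)
s=-12; 
while s<75:
    s+=3 if s<25 else 1.0
    r.move_linear(pt(s,36),vel=40)
    st=r.sense(); f=(np.array(st["wrist_force"])-f0)[:2]@u
    act=(np.array(st["ee_pos"])[:2]-face)@u
    print(s,round(act,1),round(f,1),end=" | ")
    if f<-15: break
print(st["t"],st["ee_pos"])
p,d=r.capture("top"); cv2.imwrite("pics/push.png",np.clip(cv2.resize(p[130:290,340:460,::-1],None,fx=3.7,fy=3.7)*1.5,0,255).astype(np.uint8))
E
```

```text
-9 -9.1 -1.2 | -6 -5.9 -0.5 | -3 -2.8 -1.5 | 0 0.2 -2.4 | 3 3.2 -1.0 | 6 6.2 -1.1 | 9 9.2 -0.4 | 12 12.2 -1.1 | 15 15.2 -0.7 | 18 18.2 -1.0 | 21 21.2 -1.1 | 24 24.2 -1.5 | 27 27.2 -0.7 | 28.0 28.0 -1.0 | 29.0 29.0 -1.0 | 30.0 30.1 -0.2 | 31.0 31.1 -1.3 | 32.0 32.1 -1.5 | 33.0 33.1 -1.1 | 34.0 34.1 -1.1 | 35.0 35.0 -0.7 | 36.0 36.0 -0.4 | 37.0 37.1 -1.6 | 38.0 38.1 -0.6 | 39.0 39.1 -1.4 | 40.0 40.0 -0.9 | 41.0 41.0 -1.3 | 42.0 42.0 -0.4 | 43.0 43.1 -1.4 | 44.0 44.1 -0.6 | 45.0 45.0 -1.6 | 46.0 46.1 -0.9 | 47.0 47.0 -0.4 | 48.0 48.1 -2.0 | 49.0 49.1 -0.7 | 50.0 50.0 -1.2 | 51.0 51.0 -1.6 | 52.0 52.1 -1.1 | 53.0 53.1 -1.0 | 54.0 54.1 -1.0 | 55.0 55.1 -0.7 | 56.0 56.1 -1.4 | 57.0 57.0 -1.4 | 58.0 58.0 -1.3 | 59.0 59.0 -1.8 | 60.0 60.1 -1.1 | 61.0 61.0 -1.5 | 62.0 62.1 -1.0 | 63.0 63.1 -0.9 | 64.0 64.1 -1.7 | 65.0 65.0 -1.1 | 66.0 66.1 -1.1 | 67.0 67.0 -1.2 | 68.0 68.0 0.2 | 69.0 69.1 -1.2 | 70.0 70.1 -0.8 | 71.0 71.0 -1.9 | 72.0 72.0 -0.8 | 73.0 73.1 -0.6 | 74.0 74.0 -0.3 | 75.0 75.1 -1.0 | 20.0 [ 628.81621376 -169.62268617   36.01133158]
```

View pics/push.png

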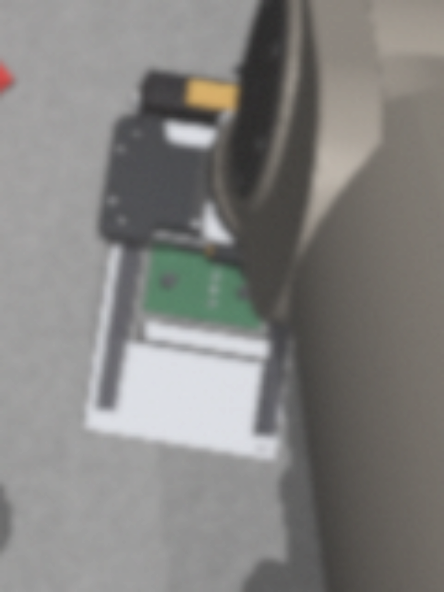

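The arm did not push: the bar is still at its old place and no force rose. I need to see where the gripper really is.

```bash
python3 - <<'E'
from h import *
s=r.sense(); print({k:np.round(s[k],2) for k in("t","q","ee_pos","tcp_rot","wrist_force","gripper_width")})
p,d=r.capture("top"); P=cloud(cam("top"),d)
for v,u in((170,375),(180,380),(190,380),(200,385),(221,395),(223,385),(212,388)): print((u,v),np.round(P[v,u]))
m=(P[...,2]>44)&(P[...,2]<62); m[:205]=0; m[:,:370]=0;m[235:]=0;m[:,425:]=0
print("bar",m.sum(),P[m].mean(0))
p2,d2=r.capture("scene"); np.savez("scene1.npz",p=p2,d=d2)
cv2.imwrite("pics/s1.png",np.clip(cv2.resize(p2[100:300,200:440,::-1],None,fx=2.9,fy=2.9)*1.4,0,255).astype(np.uint8))
C=cam("scene");f=C[1];R,t=C[2],C[3]
q=R@np.array([*s["ee_pos"][:2],28])+t;print("tip should show at",C[0]["cx"]+f*q[0]/q[2],C[0]["cy"]+f*q[1]/q[2],"depth",q[2])
E
```

```text
{'t': np.float64(20.05), 'q': array([ 13.15,  31.12,  -4.99, 101.51,   3.49,  47.53, -92.98]), 'ee_pos': array([ 628.7 , -169.58,   35.96]), 'tcp_rot': array([ 1.8e+02,  1.0e-02, -9.5e+00]), 'wrist_force': array([-0.36,  0.35, -0.1 ]), 'gripper_width': np.float64(0.56)}
(375, 170) [656. -94. 199.]
(380, 180) [ 636. -104.  198.]
(380, 190) [ 615. -104.  200.]
(385, 200) [ 615. -141.   24.]
(395, 221) [514.  -0. 929.]
(385, 223) [ 558. -140.   32.]
(388, 212) [ 586. -149.   22.]
bar 180 [ 560.58192945 -158.90931011   55.77588463]
tip should show at 254.5135624006993 240.7995559511178 depth 1098.4682857749717
```

View pics/s1.png

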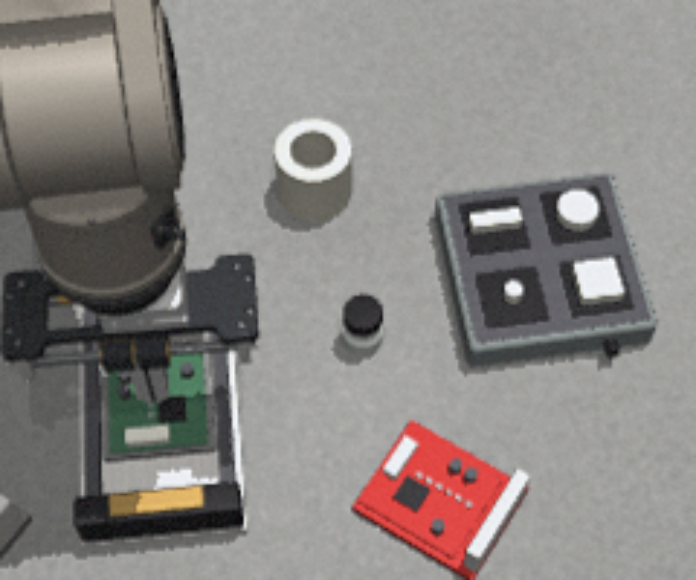

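```bash
python3 - <<'E'
from h import *
z=np.load("scene1.npz"); P=cloud(cam("scene"),z["d"]); p=z["p"]
for v in range(208,252,3):
    print(v,[(u,*np.round(P[v,u]).astype(int)) for u in (240,246,250,253,256,260)])
cv2.imwrite("pics/s2.png",np.clip(cv2.resize(p[195:275,215:295,::-1],None,fx=7,fy=7,interpolation=cv2.INTER_CUBIC)*1.6,0,255).astype(np.uint8))
E
```

```text
208 [(240, np.int64(665), np.int64(-177), np.int64(250)), (246, np.int64(663), np.int64(-166), np.int64(241)), (250, np.int64(665), np.int64(-159), np.int64(241)), (253, np.int64(668), np.int64(-153), np.int64(243)), (256, np.int64(667), np.int64(-148), np.int64(240)), (260, np.int64(668), np.int64(-140), np.int64(238))]
211 [(240, np.int64(651), np.int64(-180), np.int64(214)), (246, np.int64(653), np.int64(-168), np.int64(213)), (250, np.int64(655), np.int64(-161), np.int64(212)), (253, np.int64(653), np.int64(-155), np.int64(207)), (256, np.int64(655), np.int64(-149), np.int64(208)), (260, np.int64(656), np.int64(-142), np.int64(206))]
214 [(240, np.int64(650), np.int64(-181), np.int64(202)), (246, np.int64(650), np.int64(-170), np.int64(196)), (250, np.int64(654), np.int64(-162), np.int64(199)), (253, np.int64(654), np.int64(-157), np.int64(197)), (256, np.int64(655), np.int64(-151), np.int64(196)), (260, np.int64(658), np.int64(-143), np.int64(197))]
217 [(240, np.int64(649), np.int64(-183), np.int64(188)), (246, np.int64(634), np.int64(-173), np.int64(156)), (250, np.int64(650),
[... 2999 characters left out ...]
np.int64(30)), (260, np.int64(639), np.int64(-159), np.int64(26))]
247 [(240, np.int64(635), np.int64(-205), np.int64(27)), (246, np.int64(639), np.int64(-192), np.int64(27)), (250, np.int64(645), np.int64(-182), np.int64(35)), (253, np.int64(648), np.int64(-176), np.int64(37)), (256, np.int64(648), np.int64(-169), np.int64(34)), (260, np.int64(646), np.int64(-160), np.int64(25))]
250 [(240, np.int64(642), np.int64(-207), np.int64(25)), (246, np.int64(649), np.int64(-193), np.int64(33)), (250, np.int64(651), np.int64(-184), np.int64(32)), (253, np.int64(653), np.int64(-177), np.int64(33)), (256, np.int64(657), np.int64(-170), np.int64(36)), (260, np.int64(654), np.int64(-162), np.int64(26))]
```

View pics/s2.png

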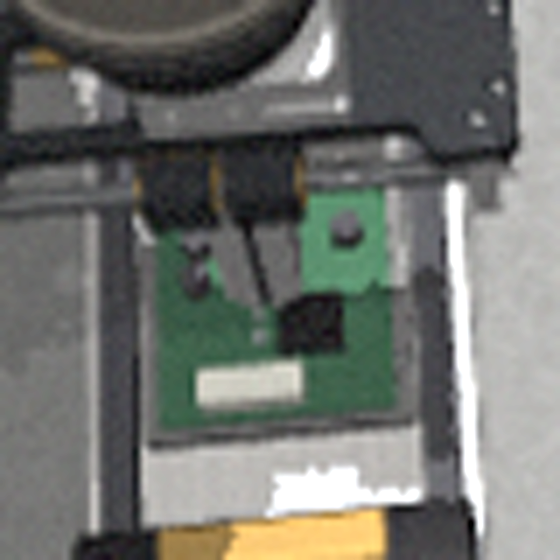

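Scene crop: the closed fingertips end near crop (265,305), pixel (253,239). Depth puts them at z≈57 instead of the reported 28. So they skimmed over the bar, and the true tip is about 29 mm higher than computed. I'll find the real tip height with a guarded touch on the base plate, then push.

```bash
python3 - <<'E'
from h import *
a=np.radians(-9.5); u=np.array([np.cos(a),np.sin(a)]); face=np.array([560.7,-158.2])-6*u
pt=lambda s,z:[*(face+u*s),z]
r.move_linear(pt(75,60),vel=150)
r.move_linear(pt(-35,60),vel=200)
r.move_linear(pt(-35,24),vel=120)
f0=np.array(r.sense()["wrist_force"]); z=24; hit=None
while z>-20:
    z-=2.5; r.move_linear(pt(-35,z),vel=30); st=r.sense(); f=st["wrist_force"][2]-f0[2]
    print(z,round(st["ee_pos"][2],1),round(f,1),end=" | ")
    if f>6: hit=z; break
print("hit",hit,st["t"])
if hit is not None:
    zp=hit+16; r.move_linear(pt(-35,zp),vel=80)
    f0=np.array(r.sense()["wrist_force"]); 
    r.move_linear(pt(-12,zp),vel=100); r.move_linear(pt(8,zp),vel=40)
    s=8; f=(r.sense()["wrist_force"]-f0)[:2]@u; print("push f",f)
    while s<60:
        s+=2; r.move_linear(pt(s,zp),vel=40); st=r.sense(); f=(st["wrist_force"]-f0)[:2]@u
        print(s,round((st["ee_pos"][:2]-face)@u,1),round(f,1),end=" | ")
        if f<-14 or (s>=12 and f>-0.5 and s<14): break
print(st["t"])
E
```

```text
21.5 21.9 0.0 | 19.0 19.0 0.2 | 16.5 16.4 -0.3 | 14.0 13.8 0.2 | 11.5 11.3 -0.6 | 9.0 8.8 -0.2 | 6.5 6.3 0.7 | 4.0 3.8 -0.1 | 1.5 1.3 0.0 | -1.0 -1.2 -1.7 | -3.5 -3.7 -0.9 | -6.0 -6.2 -0.1 | -8.5 -8.7 0.2 | -11.0 -10.3 16.4 | hit -11.0 25.1083
push f 0.952744935272103
10 10.1 0.2 | 12 12.1 0.8 | 26.9917
```

```bash
python3 - <<'E'
from h import *
p,d=r.capture("top"); P=cloud(cam("top"),d)
p2,d2=r.capture("scene"); P2=cloud(cam("scene"),d2); np.savez("scene2.npz",p=p2,d=d2)
a=np.radians(-9.5); u=np.array([np.cos(a),np.sin(a)]); face=np.array([560.7,-158.2])-6*u; n=np.array([-u[1],u[0]])
for Q in(P,P2):
    s=(Q[...,:2]-face)@u; w=(Q[...,:2]-face)@n
    m=(Q[...,2]>48)&(Q[...,2]<60)&(abs(w)<42)&(s>-40)&(s<80)
    print(m.sum(),np.round(np.percentile(s[m],[2,25,50,75,98]),1))
    m=(Q[...,2]>15)&(abs(w)<20)&(s>-40)&(s<30)
    for lo in range(20,120,10):
        k=m&(Q[...,2]>=lo)&(Q[...,2]<lo+10); 
        if k.sum(): print(lo,k.sum(),np.round(np.percentile(s[k],[2,50,98]),1))
cv2.imwrite("pics/s3.png",np.clip(cv2.resize(p2[175:295,205:305,::-1],None,fx=5,fy=5,interpolation=cv2.INTER_CUBIC)*1.5,0,255).astype(np.uint8))
E
```

```text
Traceback (most recent call last):
IndexError: index -1 is out of bounds for axis 0 with size 0
```

```bash
python3 - <<'E'
from h import *
z=np.load("scene2.npz"); p2=z["p"]; Q=cloud(cam("scene"),z["d"])
a=np.radians(-9.5); u=np.array([np.cos(a),np.sin(a)]); face=np.array([560.7,-158.2])-6*u; n=np.array([-u[1],u[0]])
s=(Q[...,:2]-face)@u; w=(Q[...,:2]-face)@n
for lo in range(14,130,8):
    k=(abs(w)<38)&(s>-40)&(s<170)&(Q[...,2]>=lo)&(Q[...,2]<lo+8)
    if k.sum(): print(lo,k.sum(),np.round(np.percentile(s[k],[2,25,50,75,98]),1),np.round(np.percentile(w[k],[2,50,98])))
cv2.imwrite("pics/s3.png",np.clip(cv2.resize(p2[175:295,205:305,::-1],None,fx=5,fy=5,interpolation=cv2.INTER_CUBIC)*1.5,0,255).astype(np.uint8))
E
```

```text
14 182 [-24.3  33.2  93.9 131.  136.7] [-36.   9.  38.]
22 1040 [ 33.4  56.5  83.  104.8 129.6] [-37.   1.  36.]
30 208 [ 32.4  60.   83.2 118.8 126.3] [-34.  -8.  33.]
38 65 [ 12.6  33.   33.7  34.5 120. ] [-36.  -1.  37.]
46 90 [ 19.6  33.   34.1 154.1 168. ] [-37.   7.  37.]
54 346 [ 21.2  28.9 157.4 163.7 169.4] [-36.  -1.  35.]
62 18 [14.7 20.9 21.3 21.9 23. ] [-11.   3.  12.]
70 22 [15.3 20.  21.  21.8 23. ] [-11.   1.  12.]
78 17 [18.6 21.1 22.1 22.5 23.1] [-12.  -3.  11.]
86 7 [21.3 21.7 22.1 23.1 23.8] [-9. -4.  9.]
94 2 [21.  21.1 21.2 21.3 21.4] [-6. -5. -5.]
102 1 [21.9 21.9 21.9 21.9 21.9] [-4. -4. -4.]
118 1 [18.1 18.1 18.1 18.1 18.1] [22. 22. 22.]
126 15 [44.7 45.1 45.2 45.9 46.4] [-22.   6.  18.]
```

View pics/s3.png

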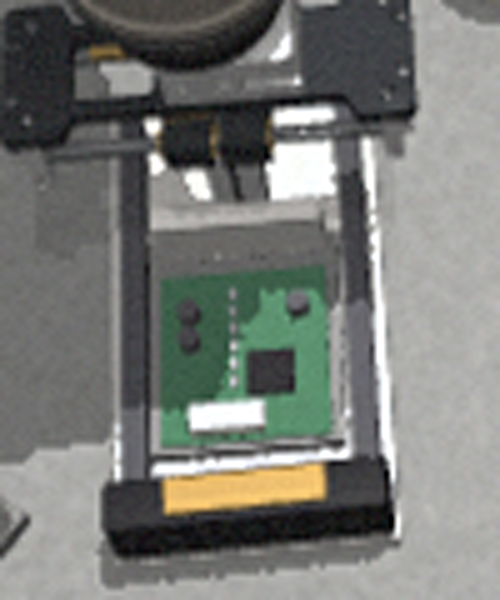

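The carrier has now slid about 21 mm: its bar's far face (crop 240,215) is at s≈33, and about 20 mm of gap is left. The true fingertip is 22.3 mm above the reported TCP z. Next I finish the push, withdraw and press the key, which is clear at (614.5, 206.8).

```bash
python3 - <<'E'
from h import *
a=np.radians(-9.5); u=np.array([np.cos(a),np.sin(a)]); face=np.array([560.7,-158.2])-6*u
pt=lambda s,z:[*(face+u*s),z]
zp=5; f0=np.array(r.sense()["wrist_force"])
r.move_linear(pt(26,zp),vel=50); s=26; ok=False
while s<48:
    s+=1.5; r.move_linear(pt(s,zp),vel=40); st=r.sense(); f=(st["wrist_force"]-f0)[:2]@u
    print(s,round((st["ee_pos"][:2]-face)@u,1),round(f,1),end=" | ")
    if f<-10: ok=True; break
r.pause(0.15); print("home",ok,r.sense()["t"])
if ok and 29<s<40:
    r.move_linear(pt(s-25,zp),vel=120); r.move_linear(pt(s-25,65),vel=150)
    key=[614.5,206.8]
    r.move_linear([*key,65],vel=250); r.move_linear([*key,36],vel=100); r.pause(.1)
    f0=np.mean([r.sense()["wrist_force"][2] for _ in range(3)]); z=32.8
    while z>19:
        z-=.8; r.move_linear([*key,z],vel=20); st=r.sense(); f=st["wrist_force"][2]-f0
        print(round(z,1),round(st["ee_pos"][2],1),round(f,1),end=" | ")
        if f>7: break
    r.pause(.1); print("t",r.sense()["t"])
    r.move_linear([*key,70],vel=120); print(r.sense()["t"])
    p,d=r.capture("scene"); np.savez("scene3.npz",p=p,d=d)
    Q=cloud(cam("scene"),d); n=np.array([-u[1],u[0]]); S=(Q[...,:2]-face)@u; W=(Q[...,:2]-face)@n
    k=(abs(W)<35)&(S>-20)&(S<90)&(Q[...,2]>44)&(Q[...,2]<62); print("bar s",np.percentile(S[k],[3,50,97]),k.sum())
    cv2.imwrite("pics/end.png",np.clip(cv2.resize(p[140:300,210:440,::-1],None,fx=3.4,fy=3.4)*1.4,0,255).astype(np.uint8))
E
```

```text
27.5 27.5 0.6 | 29.0 28.9 -1.4 | 30.5 30.6 -1.3 | 32.0 32.2 -1.3 | 33.5 32.7 -6.1 | 35.0 32.7 -13.4 | home True 29.175
32.0 32.0 0.4 | 31.2 31.2 -0.5 | 30.4 30.4 0.2 | 29.6 29.6 0.6 | 28.8 28.8 1.2 | 28.0 28.0 1.0 | 27.2 27.2 2.2 | 26.4 26.4 2.2 | 25.6 25.6 2.8 | 24.8 24.8 3.0 | 24.0 24.0 4.0 | 23.2 23.2 4.2 | 22.4 22.4 4.6 | 21.6 21.8 7.1 | t 35.95
36.5
bar s [43.6506713  52.25546613 55.67002789] 209
```

View pics/end.png

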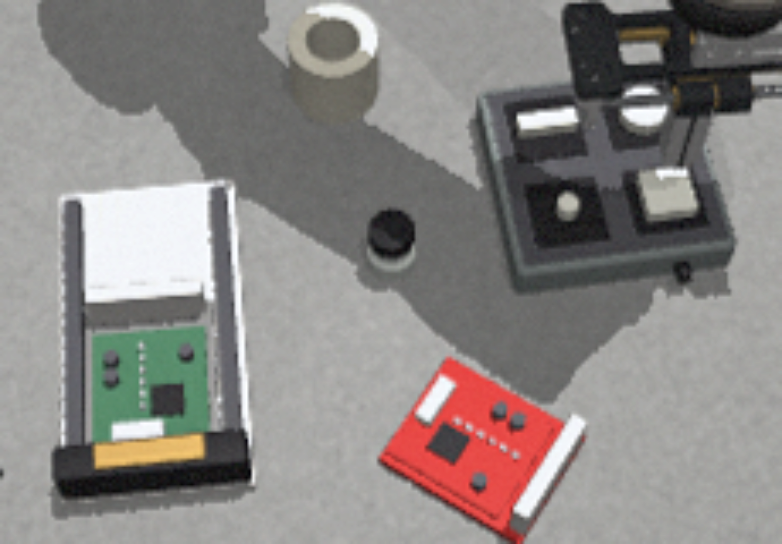

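The final view shows the carrier against the stop (150,440), the square key up again (668,195) with the fingers clear above it, and the jar and roll undisturbed. I'm handing it in.

```bash
python3 - <<'E'
from h import *
r.move_linear([614.5,206.8,130],vel=150); print(r.sense()["t"]); print(r.sign_off())
E
```

```text
37.1
the job is handed in; nothing more can be done
None
```

The job is handed in at 37.1 s: the carrier is home against the stop (contact force confirmed), the square key was pressed about 8 mm at about 7 N and sprang back, and the arm is withdrawn; a first push skimmed over the bar without moving the carrier because the fingertips sat higher than computed.

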